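Shut the slide tray, then present the notched slide label up

ROBOT

A 7-joint arm with a two-finger parallel gripper is mounted at the origin on a cart in front of the work surface, level with it; the furniture and walls round the work are solid. World frame = base frame: x ahead of the robot, y to its left, z up, the work surface at z = 0. Lengths are in m, angles in degrees, forces in N, time in s.
With the tool pointing down it reaches from about 0.425 to 0.875 m from the base axis. Payload 4.7 kg.
Tool frame: the origin (TCP) lies between the finger pads, 19 mm behind the fingertips; this is the grasp point; z points along the fingers, y is the line along which they close (so a half turn about z gives the same grasp; the last joint's range is limited). The gripper opens to 87 mm and grips with 3 to 60 N. Pads are 19 mm wide; open, the fingers measure 117 mm over their backs; the gripper's body (75 mm by 190 mm) begins 51 mm behind the grasp point.
Start: joints at [-74.479, 18.392, -4.016, 83.108, 1.295, 78.541, -3.26], TCP at [0.165, 0.629, 0.241] pointing down, gripper open.
Joint ranges: [-163.93, 163.93], [-17.29, 119.83], [-79.2, 71.16], [3.27, 140.29], [-89.18, 269.18], [5.43, 117.66], [-154.24, 154.24]. Speed limits (degrees/s): [147.25, 147.25, 180, 180, 180, 180, 180].

INTERFACE

Orientations are given as [roll, pitch, yaw] about the fixed x, y, z axes, in that order (R = Rz(yaw) Ry(pitch) Rx(roll)).
In Python, from cell import sensors, vision, workorder gives the robot as it stands.
- The arm moves only by the tool drive_tool, never from a script. Its argument "moves" is a list of rows, each an object of numbers: "x", "y", "z": the shift along the tool's x, y, z in mm; "rx", "ry", "rz": the turn, a rotation vector about the tool's x, y, z in rad; "fingers": the closure, from -1 (fully open) to 1 (shut). In form: [{"x": .., "y": .., "z": .., "rx": .., "ry": .., "rz": .., "fingers": ..}, ...]. A call has 1 to 20 rows; each row is the pose to reach, as a shift and turn from the pose commanded when the call began, along the tool's axes at that moment; what a row does not reach only later rows make up. A row lasts 1/8 s, in which the tool goes at most 62.5 mm and 10.7 degrees, less where a joint would pass 70% of its speed; a pose out of reach is approached as far as the arm can. A call with a gripper value outside its range is refused whole. The fingers move at their own pace and stop on an object; "force" is the grip in N (left out, the last holds). Time passes only in rows, so rows that repeat a pose let the fingers close. It gives the time, the measured TCP pose, the force, the opening and the grip force at its end, in the units of the state.
- sensors.get_obs(): the state, without advancing time (a new reading comes with each control period).
- vision.read_camera(name): name is "side" or "top" or "wrist"; returns a dict with "image" (384x512x3 uint8, red, green, blue), "fx", "fy", "cx", "cy" (pixels), "k1" (the pictures are not rectified: a ray, as slopes to the right and down, at radius r is drawn at 1 + k1 r^2 times it, then the intrinsics apply), "R" (3x3) and "t" (3): a world point X has camera coordinates R X + t. Camera axes: x right, y down, z forward; pixel columns grow to the right and rows downward; lengths in m; the calibration is good to about 2 mm. A picture is of the moment at which its call begins. There is no depth.
- workorder.sign_off(): hands the job in; it is judged then, once.
The state is a dict: "time_s": time; "qpos": joint angles; "joint_velocities": joint speeds; "effort": joint torques, N m; "tool_pos": TCP position; "tool_rot": TCP orientation; "force": force on the tool from outside, world axes, zero at the start; "wrist_torque": the same for the moment, N m; "grip_width": finger opening in m; "grasp_force": force on a finger pad.
Only numpy, scipy, OpenCV 4.12 (cv2) and the standard library are available. Lean on these libraries where they do the work, as an engineer would, in place of code of your own. Each camera call takes 0.05 s, during which the arm holds its last target. There are 200 camera calls.

TASK

Swing the keeper bar of the slide tray fully home against its stop, then pick up the one of the two slides on the round rests that lies label up: with its frosted, notched end pointing away from you its corner notch is at the right (the other lies face down). Grip it across the clear glass and hold it level, label up, centred about 10 cm above the note pad, frosted end towards the pad's dark binding strip. Finish while still holding it there, and leave the other slides where they lie.

Things in the scene. Friction and masses are not known exactly. Their poses are not given: they have to be found in the camera images.
- slide: Slide to present: glass plate 90 x 32 x 6 mm, 30 to 65 g, origin at its centre. Last 27 mm at +x frosted white, alike on both faces; rest clear. 10 mm square notch at the +x, -y corner. x: along it to the frosted end; z: out of the label face. Starts level on a rest, label up, centre 43 mm high, any yaw. Grip across its 32 mm width (y), pads on clear glass (TCP x below +8 mm)
- slide_label (a point): centre of the frosted field on the slide's label face, 32 mm from the slide's centre towards the frosted end
- slide_face_down: The other slide, to be left alone: same plate and axes as slide, on the other rest, centre 43 mm high, any yaw, but face down (z down), so that seen from above with the frosted end pointing away its notch is at the left
- rest_a: Fixed dark steel pedestal under the slide to present: head 24 mm across, top at 40 mm; foot 52 mm across and 5 mm thick. Origin at the centre of its underside
- rest_b: Fixed pedestal like rest_a, under the face-down slide. The two rests change places from start to start
- tray: Fixed aluminium slide tray, 110 (x) x 92 mm (y), walls 12 mm high, two bays along x, each with a filed slide. Hinge ear at its +y side, catch ear with a steel stop 24 mm high at its -y side, each reaching 63 mm from the centre. Origin at the centre of its underside
- keeper_hinge (a point): vertical hinge axis of the keeper bar, on the tray's +y ear, 54 mm from the tray's centre
- keeper (a joint): Keeper bar, steel, 12 mm wide, 112 mm long, 15 to 23 mm above the desk. 0: home, lying from the hinge along the tray's -y, against the stop. Grows as it opens, clockwise seen from above; 1.57: bar along the tray's -x; at most 1.75. Starts at 0.8 to 1.5. Stiff hinge (0.06 N m, under 1 N at the peg): stays where it is left, no spring
- keeper_peg (a point): middle of the free part of the keeper's upright round black peg, 14 mm across, standing on the bar 80 mm from the hinge axis; the peg reaches from 23 mm to 59 mm above the desk, this point is at 45 mm. Can be pinched from above or pushed
- filed_1: filed slide, loose in the +y bay of the tray, to be left there: a plate like the others, label up, top 10 mm above the desk
- filed_2: filed slide, loose in the -y bay of the tray, likewise
- note_pad: Fixed white note pad, 148 mm (x) by 105 mm (y), 10 mm thick, flat on the desk. Origin at the centre of its underside; the dark binding strip is along its +x short edge
Mind the look-alikes: they are no part of the job. Leave any blue or brown look-alike of the slide alone.

How it is judged (in metres and radians):
On the way, in this order (a step that is already met when the one before it is completed fails the run):
1. the keeper bar is fully home (within 0.06 rad) while the slide still lies on its rest (value of joint keeper below 0.06 rad and height (world z) of slide below 0.055 m), for 0.2 s.
2. the slide is lifted off its rest, still label up (height (world z) of slide above 0.065 m and angle between slide's own z axis and vertical below 0.8 rad), for 0.1 s.
At the end, for the whole second after the job is handed in: Keeper under 0.08 rad; slide gripped (over 1 N, TCP at most 11 mm past its centre towards the frosted end), at rest, label up within 0.2 rad, centre within 30 mm of the pad centre from above and 70 to 160 mm above the desk, length within 0.26 rad of the pad's, frosted end to the binding (value of joint keeper below 0.08 rad and horizontal distance between slide and note_pad below 0.03 m and height (world z) of slide between 0.07 and 0.16 m and angle between slide's own z axis and vertical below 0.2 rad and angle between the x axis of slide and the x axis of note_pad, either way round below 0.26 rad and x of slide_label in the frame of note_pad above 0 m and x of the grasp point in the frame of slide below 0.011 m and contact force between slide and the fingers above 1 N and linear speed of slide below 0.03 m/s); the arm keeps its last pose, push and grip.
It fails at once if the face-down slide is moved by more than 20 mm (distance of slide_face_down from where it was at the start of the episode above 0.02 m).
It fails at once if a filed slide is moved by more than 20 mm (distance of any of filed_1, filed_2 from where it was at the start of the episode above 0.02 m).
It also fails if it takes over 51 s, if anything falls off the work surface, if the arm or the gripper's body presses on something with over 40 N, if the wrist force passes 120 N, or if a joint passes its speed limit or range.

## Working session

There is one attempt and no reset: what is moved stays moved. The work goes in short steps, Python scripts to look and compute and a tool call to move; the robot and the scene stay as the last step left them, time stands still between calls to the robot, and variables do not carry over. Pictures are saved under pics/ and viewed, at most 10 in all, crops included, and the job is handed in when it is done.

Besides the shell and the picture viewer there is one more tool, called after ">>>" by a JSON object that holds its "op" and its "data", one argument or row to a line. drive_tool: Moves the arm, as the interface text tells. Its arguments: {"type":"object","properties":{"moves":{"type":"array"},"force":{"type":"number"}},"required":["moves"]}

```bash
mkdir -p pics
cat > h.py <<'E'
import numpy as np, cv2
from cell import sensors, vision, workorder
def cam(n):
    return vision.read_camera(n)
def ray(c,u,v):
    d=np.array([(u-c['cx'])/c['fx'],(v-c['cy'])/c['fy']]); s=d.copy()
    for _ in range(20): s=d/(1+c['k1']*(s@s))
    R=np.array(c['R']);o=-R.T@np.array(c['t']); return o,R.T@np.array([s[0],s[1],1])
def onz(c,u,v,z):
    o,d=ray(c,u,v); return o+d*(z-o[2])/d[2]
def px(c,X):
    p=np.array(c['R'])@np.array(X)+np.array(c['t']); s=p[:2]/p[2]; s=s*(1+c['k1']*(s@s))
    return s[0]*c['fx']+c['cx'],s[1]*c['fy']+c['cy']
E
python3 - <<'E'
from h import *
import pickle
D={}
for n in ['top','side']:
    c=cam(n);D[n]=c
    cv2.imwrite(f'pics/{n}0.png',cv2.resize(c['image'][:,:,::-1],(800,600),interpolation=cv2.INTER_CUBIC))
    print(n,-np.array(c['R']).T@c['t'],c['fx'],c['k1'])
pickle.dump(D,open('d0.pkl','wb'))
print(sensors.get_obs())
E
```

```text
top [ 0.3668703  -0.06689307  0.91142652] 361.1733225782016 -0.08086145752038573
side [0.56177603 0.59884904 0.61743255] 359.2429733850517 -0.03311095136123013
{'time_s': 0.1, 'qpos': array([-74.47752648,  18.43522525,  -4.0160698 ,  83.16883618,
         1.29560331,  78.54188111,  -3.25946308]), 'joint_velocities': array([ 0.02696916, -0.01291604, -0.03533251, -0.12245123,  0.0112083 ,
       -0.10402939,  0.02392009]), 'effort': array([-3.32679947e-04, -4.92569983e+01, -4.05881815e-01, -3.13399744e+01,
       -6.41364092e-02,  3.93786735e-02,  5.77580454e-05]), 'tool_pos': array([0.16502637, 0.62820899, 0.24025817]), 'tool_rot': array([-1.79899329e+02,  5.98122026e-03,  1.65288315e+02]), 'force': array([ 0.61099077,  0.64275489, -0.25086726]), 'wrist_torque': array([-0.0189012 ,  0.00845228, -0.03858696]), 'grasp_force': 0.0, 'grip_width': 0.08680422196488474}
```

View pics/top0.png

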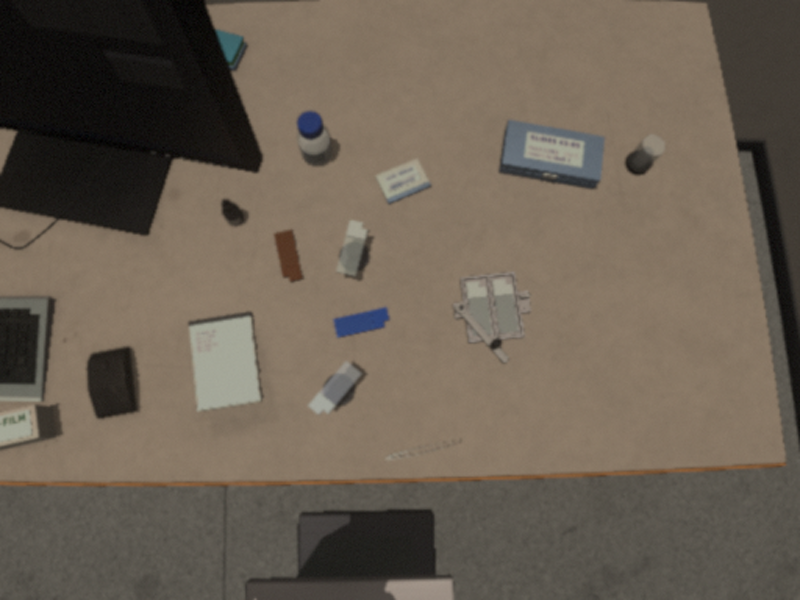

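View pics/side0.png

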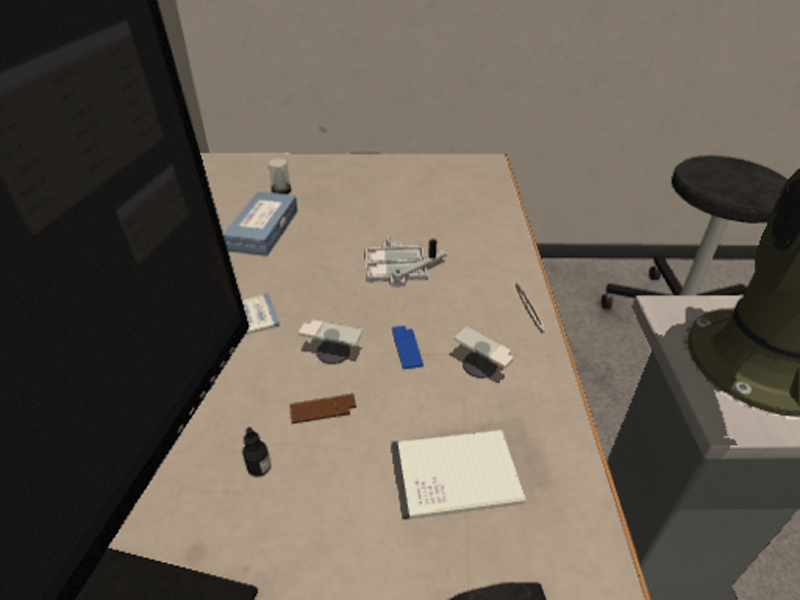

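The top view shows the slides on the rests at about (352,250) and (336,388). The tray is near (492,308) with its peg at (496,344), and the pad is at (225,362) with its binding along the far edge. The monitor stands at the upper left. Next I'll crop both slides, the tray and the pad, with coordinates.

Run:
```python
from h import *
import pickle
D=pickle.load(open('d0.pkl','rb'));c=D['top'];s=D['side']
im=c['image'][:,:,::-1];si=s['image'][:,:,::-1]
def crop(i,u,v,w,h,W,H): return cv2.resize(i[v:v+h,u:u+w],(W,H),interpolation=cv2.INTER_CUBIC)
# top crops: 50x37 px x8=400x300
a=crop(im,200,136,50,37,400,300);b=crop(im,190,228,50,37,400,300)
t=crop(im,283,168,64,48,400,300);p=crop(si,288,202,50,37,400,300)
cv2.imwrite('pics/crops.png',np.vstack([np.hstack([a,b]),np.hstack([t,p])]))
g=c['image'].astype(int)
# white/bright things
hsv=cv2.cvtColor(c['image'],cv2.COLOR_RGB2HSV)
def rep(name,m,z,win):
    u0,v0,u1,v1=win; mm=np.zeros_like(m);mm[v0:v1,u0:u1]=m[v0:v1,u0:u1]
    cs,_=cv2.findContours(mm,cv2.RETR_EXTERNAL,cv2.CHAIN_APPROX_NONE)
    if not cs: print(name,None);return
    k=max(cs,key=cv2.contourArea);P=np.array([onz(c,u,v,z)[:2] for u,v in k[:,0]])*1000
    r=cv2.minAreaRect(P.astype(np.float32));print(name,r,'area px',cv2.contourArea(k)); print(cv2.boxPoints(r).round(1).tolist())
pale=((hsv[...,1]<60)&(hsv[...,2]>100)).astype(np.uint8)
rep('pad',pale,.010,(115,195,172,268))
rep('A',pale,.046,(205,136,245,180));rep('B',pale,.046,(190,225,240,270))
dark=(hsv[...,2]<60).astype(np.uint8)
rep('peg',dark,.059,(300,205,335,230))
for n,(u,v) in dict(A=(225,159),B=(215,248),tray=(315,197)).items(): print(n,hsv[v-0:v+1,u-8:u+9].tolist())
```

```text
pad ((488.51275634765625, 197.20248413085938), (145.05596923828125, 110.99146270751953), 7.883586406707764) area px 2298.5
[[409.1000061035156, 242.1999969482422], [424.29998779296875, 132.3000030517578], [568.0, 152.1999969482422], [552.7000122070312, 262.1000061035156]]
A ((667.4734497070312, -13.966156005859375), (38.390708923339844, 95.22803497314453), 76.31735229492188) area px 420.5
[[616.7000122070312, -21.399999618530273], [709.2000122070312, -43.900001525878906], [718.2999877929688, -6.599999904632568], [625.7999877929688, 15.899999618530273]]
B ((439.90106201171875, 16.90036392211914), (38.16924285888672, 95.13816833496094), 50.078330993652344) area px 508.0
[[391.20001220703125, 32.79999923706055], [464.1000061035156, -28.299999237060547], [488.6000061035156, 1.0], [415.70001220703125, 62.099998474121094]]
peg ((501.5907897949219, -231.5023193359375), (8.404621124267578, 15.683370590209961), 42.66435241699219) area px 16.0
[[493.20001220703125, -228.60000610351562], [503.79998779296875, -240.10000610351562], [510.0, -234.39999389648438], [499.3999938964844, -222.89999389648438]]
A [[[16, 64, 124], [18, 50, 113], [21, 31, 114], [25, 24, 117], [25, 24, 115], [30, 21, 111], [27, 23, 111], [27, 23, 110], [27, 23, 110], [27, 25, 110], [27, 23, 111], [30, 23, 110], [24, 23, 110], [30, 22, 106], [23, 25, 91], [23, 31, 66], [13, 49, 47]]]
B [[[13, 14, 125], [0, 2, 124], [105, 4, 122], [120, 2, 117], [105, 4, 114], [135, 5, 111], [0, 0, 111], [90, 2, 111], [0, 0, 111], [60, 2, 112], [0, 0, 111], [90, 2, 110], [0, 0, 111], [60, 2, 111], [30, 2, 108], [30, 3, 102], [30, 6, 86]]]
tray [[[28, 26, 126], [26, 28, 127], [28, 26, 126], [28, 26, 126], [26, 29, 125], [20, 32, 120], [16, 36, 119], [16, 40, 121], [15, 35, 133], [15, 34, 136], [17, 32, 127], [21, 29, 124], [26, 30, 127], [25, 26, 127], [28, 26, 126], [30, 27, 125], [28, 26, 126]]]
```

View pics/crops.png

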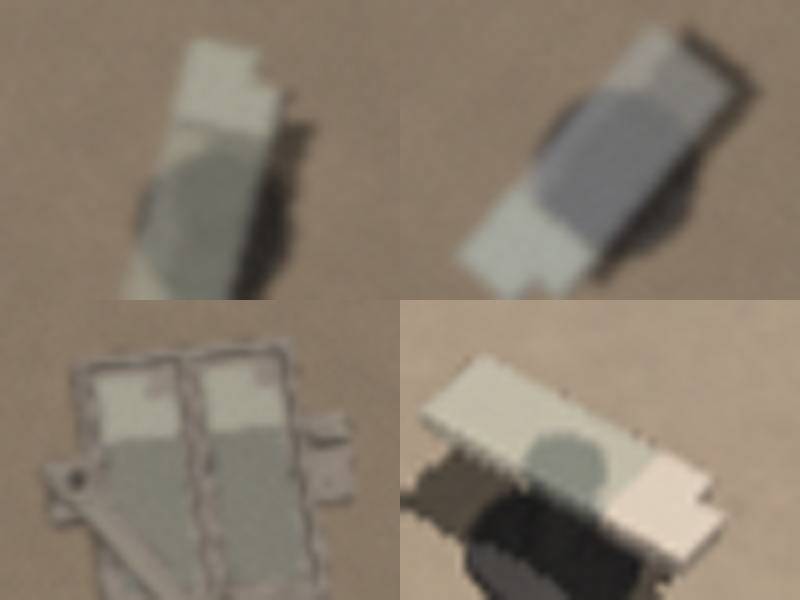

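In the crops, the upper slide A has its frosted end pointing away with the notch at the right, so it is label up and the target. Slide B's frosted end points lower left with its notch on the left, so it is face down. The keeper hinge is at about px (295.5,197) in the original image. Next I'll triangulate the peg, hinge, monitor corner and pad.

```bash
cat >> h.py <<'E'
def tri(c1,p1,c2,p2):
    o1,d1=ray(c1,*p1);o2,d2=ray(c2,*p2)
    A=np.stack([d1,-d2],1);k=np.linalg.lstsq(A,o2-o1,rcond=None)[0]
    a=o1+k[0]*d1;b=o2+k[1]*d2;return (a+b)/2,np.linalg.norm(a-b)
E
python3 - <<'E'
from h import *
import pickle
D=pickle.load(open('d0.pkl','rb'));c=D['top'];s=D['side'];f=.64
print('mon',tri(c,(260*f,165*f),s,(247*f,352*f)))
print('hinge top',onz(c,295.5,196.8,.023),'side',onz(s,397*f,277*f,.023))
# peg: side mask
h=cv2.cvtColor(s['image'],cv2.COLOR_RGB2HSV)
m=np.zeros(h.shape[:2],np.uint8);m[148:172,268:286]=(h[148:172,268:286,2]<70)
v,u=np.nonzero(m);print('side peg px',u.mean(),v.min(),v.max())
ht=cv2.cvtColor(c['image'],cv2.COLOR_RGB2HSV)
mt=np.zeros(m.shape,np.uint8);mt[205:232,300:335]=(ht[205:232,300:335,2]<75)
vt,ut=np.nonzero(mt);print('top peg',ut.mean(),vt.mean(),len(ut),ut.min(),ut.max(),vt.min(),vt.max())
print('peg tri',tri(c,(ut.mean(),vt.mean()),s,(u.mean(),v.mean())))
print('pegtop side',onz(s,u.mean(),v.min()+2,.059),'top',[onz(c,ut.mean(),vt.mean(),z) for z in (.045,.059)])
# pad & slide A from side
def rep(name,m,z,win):
    u0,v0,u1,v1=win; mm=np.zeros_like(m);mm[v0:v1,u0:u1]=m[v0:v1,u0:u1]
    cs,_=cv2.findContours(mm,cv2.RETR_EXTERNAL,cv2.CHAIN_APPROX_NONE)
    k=max(cs,key=cv2.contourArea);P=np.array([onz(s,u,v,z)[:2] for u,v in k[:,0]])*1000
    r=cv2.minAreaRect(P.astype(np.float32));print(name,cv2.boxPoints(r).round(1).tolist(),r)
pale=((h[...,1]<50)&(h[...,2]>150)).astype(np.uint8)
rep('pad',pale,.01,(245,270,345,335));rep('A',((h[...,1]<52)&(h[...,2]>110)).astype(np.uint8),.046,(185,200,238,226))
for n,pts in dict(strip=[(391,442),(404,517)],tray=[(364,244),(424,246),(427,278),(366,281)]).items():
    print(n,[onz(s,a*f,b*f,.011)[:2].round(3).tolist() for a,b in pts])
print('trayT',[onz(c,283+a*.16,168+b*.16,.012)[:2].round(3).tolist() for a,b in [(75,62),(288,45),(350,150),(45,175)]])
E
```

```text
mon (array([0.75599342, 0.11760326, 0.13808197]), np.float64(0.02220679679963917))
hinge top [ 0.56789157 -0.18880214  0.023     ] side [ 0.5667584  -0.17493989  0.023     ]
side peg px 276.3777777777778 154 171
top peg 316.9032258064516 219.74193548387098 31 314 320 217 223
peg tri (array([ 0.50473432, -0.23598373,  0.04062545]), np.float64(0.0007152755716333715))
pegtop side [ 0.50557427 -0.2250455   0.059     ] top [array([ 0.50439463, -0.235218  ,  0.045     ]), array([ 0.50217247, -0.23249815,  0.059     ])]
pad [[411.1000061035156, 241.3000030517578], [425.6000061035156, 137.60000610351562], [564.2999877929688, 157.10000610351562], [549.7999877929688, 260.70001220703125]] ((487.72601318359375, 199.1809844970703), (140.05810546875, 104.68419647216797), 7.971911430358887)
A [[616.4000244140625, -18.399999618530273], [705.0, -42.5], [715.2000122070312, -5.300000190734863], [626.5999755859375, 18.799999237060547]] ((665.80322265625, -11.857784271240234), (38.60972213745117, 91.80250549316406), 74.77580261230469)
strip [[0.572, 0.159], [0.556, 0.263]]
tray [[0.631, -0.294], [0.516, -0.288], [0.514, -0.188], [0.621, -0.179]]
trayT [[0.62, -0.192], [0.626, -0.281], [0.58, -0.303], [0.573, -0.177]]
```

```bash
cat >> h.py <<'E'
from scipy.spatial.transform import Rotation as Ro
def plan(wps,o=None):
    """wps: list of (x,y,z,yaw) world -> tool-frame rows"""
    o=o or sensors.get_obs(); p0=np.array(o['tool_pos']); R0=Ro.from_euler('xyz',o['tool_rot'],degrees=True)
    for x,y,z,yaw in wps:
        d=R0.inv().apply((np.array([x,y,z])-p0)*1000)
        r=(R0.inv()*Ro.from_euler('xyz',[180,0,yaw],degrees=True)).as_rotvec()
        print(d.round(0 if abs(d).max()>60 else 1).tolist(),r.round(3).tolist())
E
python3 - <<'E'
from h import *
plan([(.36,.40,.24,150),(.48,.15,.24,125),(.50,-.1,.24,105),(.5045,-.2355,.20,90)])
E
```

```text
[-247.0, -171.0, 1.0] [-0.002, 0.0, 0.267]
[-426.0, -383.0, 1.0] [-0.002, 0.001, 0.703]
[-509.0, -619.0, 1.0] [-0.002, 0.001, 1.052]
[-548.0, -749.0, 42.0] [-0.001, 0.001, 1.314]
```

>>> {"op": "drive_tool", "data": {
  "moves": [
    {"x": -41,"y": -28,"rz": 0.04,"fingers": -1},
    {"x": -82,"y": -57,"rz": 0.09,"fingers": -1},
    {"x": -123,"y": -85,"rz": 0.13,"fingers": -1},
    {"x": -165,"y": -114,"rz": 0.18,"fingers": -1},
    {"x": -206,"y": -142,"rz": 0.22,"fingers": -1},
    {"x": -247,"y": -171,"rz": 0.27,"fingers": -1},
    {"x": -277,"y": -206,"rz": 0.34,"fingers": -1},
    {"x": -307,"y": -241,"rz": 0.41,"fingers": -1},
    {"x": -337,"y": -277,"rz": 0.48,"fingers": -1},
    {"x": -366,"y": -312,"rz": 0.56,"fingers": -1},
    {"x": -396,"y": -348,"rz": 0.63,"fingers": -1},
    {"x": -426,"y": -383,"rz": 0.7,"fingers": -1},
    {"x": -443,"y": -430,"rz": 0.77,"fingers": -1},
    {"x": -459,"y": -477,"rz": 0.84,"fingers": -1},
    {"x": -476,"y": -525,"rz": 0.91,"fingers": -1},
    {"x": -492,"y": -572,"rz": 0.98,"fingers": -1},
    {"x": -509,"y": -619,"rz": 1.05,"fingers": -1},
    {"x": -522,"y": -662,"z": 14,"rz": 1.14,"fingers": -1},
    {"x": -535,"y": -706,"z": 28,"rz": 1.23,"fingers": -1},
    {"x": -548,"y": -749,"z": 42,"rz": 1.314,"fingers": -1}
  ]
}}

```text
invalid input at $.moves[0]: expected keys x, y, z, rx, ry, rz, fingers
```

Run:
```python
from h import *
c=cam('wrist');o=sensors.get_obs()
print(o['qpos'],o['tool_pos'],o['tool_rot'])
cv2.imwrite('pics/w1.png',c['image'][:,:,::-1])
import pickle;pickle.dump(c,open('w1.pkl','wb'))
print('peg pred',px(c,(.5045,-.2355,.059)),'hinge',px(c,(.567,-.184,.023)),'tcp',px(c,o['tool_pos']))
plan([(.5045,-.2355,.11,90),(.5045,-.2355,.05,90)])
```

```text
[-74.47958403  18.4293602   -4.01625629  83.15986518   1.2947991
  78.54017312  -3.26099853] [0.16501554 0.62829651 0.24040326] [-1.79915811e+02  4.65435003e-03  1.65288653e+02]
peg pred (np.float64(-73.24960889180204), np.float64(414.26451676443395)) hinge (np.float64(-42.38636405165215), np.float64(428.9940447807045)) tcp (np.float64(263.91615231339813), np.float64(253.2419323069783))
[-548.0, -749.0, 132.0] [-0.001, 0.001, 1.314]
[-548.0, -749.0, 192.0] [-0.001, 0.001, 1.314]
```

View pics/w1.png

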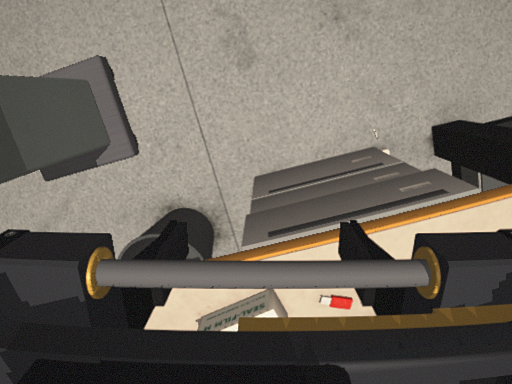

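The call was refused because every key is required, so the arm hasn't moved. The wrist view only shows the floor and the desk edge between the fingers. I'll resend with full rows.

>>> {"op": "drive_tool", "data": {
  "moves": [
    {"x": -41,"y": -28,"z": 0,"rx": 0,"ry": 0,"rz": 0.04,"fingers": -1},
    {"x": -82,"y": -57,"z": 0,"rx": 0,"ry": 0,"rz": 0.09,"fingers": -1},
    {"x": -123,"y": -85,"z": 0,"rx": 0,"ry": 0,"rz": 0.13,"fingers": -1},
    {"x": -165,"y": -114,"z": 0,"rx": 0,"ry": 0,"rz": 0.18,"fingers": -1},
    {"x": -206,"y": -142,"z": 0,"rx": 0,"ry": 0,"rz": 0.22,"fingers": -1},
    {"x": -247,"y": -171,"z": 0,"rx": 0,"ry": 0,"rz": 0.27,"fingers": -1},
    {"x": -277,"y": -206,"z": 0,"rx": 0,"ry": 0,"rz": 0.34,"fingers": -1},
    {"x": -307,"y": -241,"z": 0,"rx": 0,"ry": 0,"rz": 0.41,"fingers": -1},
    {"x": -337,"y": -277,"z": 0,"rx": 0,"ry": 0,"rz": 0.48,"fingers": -1},
    {"x": -366,"y": -312,"z": 0,"rx": 0,"ry": 0,"rz": 0.56,"fingers": -1},
    {"x": -396,"y": -348,"z": 0,"rx": 0,"ry": 0,"rz": 0.63,"fingers": -1},
    {"x": -426,"y": -383,"z": 0,"rx": 0,"ry": 0,"rz": 0.7,"fingers": -1},
    {"x": -443,"y": -430,"z": 0,"rx": 0,"ry": 0,"rz": 0.77,"fingers": -1},
    {"x": -459,"y": -477,"z": 0,"rx": 0,"ry": 0,"rz": 0.84,"fingers": -1},
    {"x": -476,"y": -525,"z": 0,"rx": 0,"ry": 0,"rz": 0.91,"fingers": -1},
    {"x": -492,"y": -572,"z": 0,"rx": 0,"ry": 0,"rz": 0.98,"fingers": -1},
    {"x": -509,"y": -619,"z": 0,"rx": 0,"ry": 0,"rz": 1.05,"fingers": -1},
    {"x": -522,"y": -662,"z": 14,"rx": 0,"ry": 0,"rz": 1.14,"fingers": -1},
    {"x": -535,"y": -706,"z": 28,"rx": 0,"ry": 0,"rz": 1.23,"fingers": -1},
    {"x": -548,"y": -749,"z": 42,"rx": 0,"ry": 0,"rz": 1.314,"fingers": -1}
  ]
}}

```text
time_s: 2.65
tool_pos: [0.5048, -0.2362, 0.1988]
tool_rot: [180.0, -0.0, 89.9]
force: [0.4, -0.8, 0.4]
grip_width: 0.0872
grasp_force: 0.0
```

Run:
```python
from h import *
c=cam('wrist');o=sensors.get_obs()
print(o['qpos'],o['tool_pos'],o['tool_rot'],o['time_s'])
cv2.imwrite('pics/w2.png',c['image'][:,:,::-1])
import pickle;pickle.dump(c,open('w2.pkl','wb'))
print('peg pred',px(c,(.5045,-.2355,.059)),'hinge',px(c,(.567,-.184,.023)),'tcp',px(c,o['tool_pos']))
plan([(.5045,-.2355,.11,90),(.5045,-.2355,.05,90)])
```

```text
[-17.63811777  10.60354704  45.54455283 101.2679272   -7.62304842
  71.38641199  29.15221171] [ 0.5023649  -0.24319532  0.19732621] [-179.88077333    0.30418537   89.29726552] 2.7
peg pred (np.float64(262.75563447221697), np.float64(179.36365305206306)) hinge (np.float64(324.26863710315473), np.float64(120.83483291685509)) tcp (np.float64(258.7238052379694), np.float64(262.8619680011754))
[8.0, 2.0, 87.0] [-0.002, 0.005, -0.012]
[9.0, 2.0, 147.0] [-0.002, 0.005, -0.012]
```

View pics/w2.png

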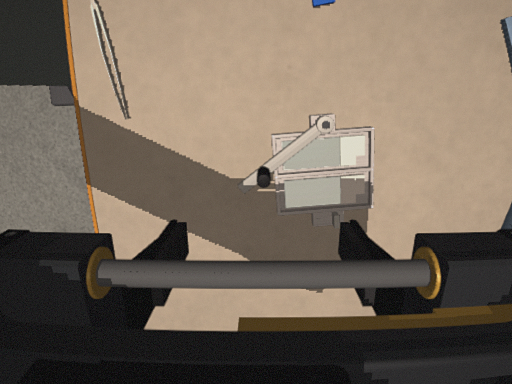

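The wrist view shows the peg top at (264,178), against (263,179) predicted. The hinge is at (325,125) and the tray corners at (273,135), (373,128), (372,207) and (279,214). I'll refine the hinge and plan the descent and arc.

Run:
```python
from h import *
import pickle
c=pickle.load(open('w2.pkl','rb'))
P=onz(c,264,178,.059);H=onz(c,325,125,.023)
K=[onz(c,*q,.012)[:2] for q in [(273,135),(373,128),(372,207),(279,214)]]
print('peg',P,'hinge',H,np.linalg.norm((P-H)[:2]),'corners',np.round(K,4).tolist(),'ctr',np.mean(K,0))
for a,b in [(0,1),(3,2)]:
    d=K[b]-K[a];print('yaw',np.degrees(np.arctan2(d[1],d[0])))
o=sensors.get_obs();print(o['tool_pos'],o['tool_rot'])
plan([(P[0],P[1],.10,90),(P[0],P[1],.05,90)])
```

```text
peg [ 0.50567618 -0.23417126  0.059     ] hinge [ 0.56794566 -0.18818726  0.023     ] 0.07740812047813371 corners [[0.5154, -0.1998], [0.6218, -0.192], [0.6292, -0.2814], [0.5228, -0.2893]] ctr [ 0.57229983 -0.24064624]
yaw 4.165344568565692
yaw 4.259911431520385
[ 0.5023649  -0.24319532  0.19732621] [-179.88077333    0.30418537   89.29726552]
[10.0, 3.0, 97.0] [-0.002, 0.005, -0.012]
[10.0, 4.0, 147.0] [-0.002, 0.005, -0.012]
```

>>> {"op": "drive_tool", "data": {
  "force": 15,
  "moves": [
    {"x": 1,"y": 1,"z": 30,"rx": 0,"ry": 0,"rz": 0,"fingers": -1},
    {"x": 1,"y": 1,"z": 60,"rx": 0,"ry": 0,"rz": 0,"fingers": -1},
    {"x": 1,"y": 1,"z": 90,"rx": 0,"ry": 0,"rz": 0,"fingers": -1},
    {"x": 1,"y": 1,"z": 115,"rx": 0,"ry": 0,"rz": 0,"fingers": -1},
    {"x": 1,"y": 1,"z": 135,"rx": 0,"ry": 0,"rz": 0,"fingers": -1},
    {"x": 1,"y": 1,"z": 147,"rx": 0,"ry": 0,"rz": 0,"fingers": -1},
    {"x": 1,"y": 1,"z": 147,"rx": 0,"ry": 0,"rz": 0,"fingers": -1},
    {"x": 1,"y": 1,"z": 147,"rx": 0,"ry": 0,"rz": 0,"fingers": 1},
    {"x": 1,"y": 1,"z": 147,"rx": 0,"ry": 0,"rz": 0,"fingers": 1},
    {"x": 1,"y": 1,"z": 147,"rx": 0,"ry": 0,"rz": 0,"fingers": 1},
    {"x": 1,"y": 1,"z": 147,"rx": 0,"ry": 0,"rz": 0,"fingers": 1},
    {"x": 1,"y": 1,"z": 147,"rx": 0,"ry": 0,"rz": 0,"fingers": 1}
  ]
}}

```text
time_s: 4.2
tool_pos: [0.506, -0.2339, 0.0523]
tool_rot: [180.0, -0.0, 90.0]
force: [0.1, -0.3, -0.2]
grip_width: 0.0447
grasp_force: 0.0
```

>>> {"op": "drive_tool", "data": {
  "moves": [
    {"x": 0,"y": 0,"z": 0,"rx": 0,"ry": 0,"rz": 0,"fingers": 1},
    {"x": 0,"y": 0,"z": 0,"rx": 0,"ry": 0,"rz": 0,"fingers": 1},
    {"x": 0,"y": 0,"z": 0,"rx": 0,"ry": 0,"rz": 0,"fingers": 1},
    {"x": 0,"y": 0,"z": 0,"rx": 0,"ry": 0,"rz": 0,"fingers": 1},
    {"x": 0,"y": 0,"z": 0,"rx": 0,"ry": 0,"rz": 0,"fingers": 1},
    {"x": 0,"y": 0,"z": 0,"rx": 0,"ry": 0,"rz": 0,"fingers": 1}
  ]
}}

```text
time_s: 4.95
tool_pos: [0.5054, -0.2342, 0.0522]
tool_rot: [-180.0, 0.0, 90.0]
force: [-2.2, -0.5, 1.7]
grip_width: 0.0133
grasp_force: 15.0
```

Run:
```python
from h import *
o=sensors.get_obs();print(o['tool_pos'],o['grip_width'],o['grasp_force'],o['force'])
H=np.array([.568,-.1868]);p=o['tool_pos'][:2];d=p-H;r=np.hypot(*d);a0=np.degrees(np.arctan2(d[1],d[0]));a1=-90+4.2
print(r,a0,(a1-a0)/57.3)
ang=lambda a:H+r*np.array([np.cos(np.radians(a)),np.sin(np.radians(a))])
for a in np.linspace(a0,a1+2,11): q=ang(a);print((1000*(q-p)).round(1), 'tool x,y =',(1000*(q-p))[::-1].round(1))
```

```text
[ 0.50544682 -0.23419072  0.05218906] 0.013269585093011784 14.998617565724999 [-2.20524968 -0.46244405  1.72162694]
0.07847789487642873 -142.8521787142908 0.9956750211918116
[0. 0.] tool x,y = [0. 0.]
[ 5.2 -6.2] tool x,y = [-6.2  5.2]
[ 11.  -11.8] tool x,y = [-11.8  11. ]
[ 17.4 -16.8] tool x,y = [-16.8  17.4]
[ 24.2 -21.1] tool x,y = [-21.1  24.2]
[ 31.5 -24.7] tool x,y = [-24.7  31.5]
[ 39.1 -27.5] tool x,y = [-27.5  39.1]
[ 46.9 -29.5] tool x,y = [-29.5  46.9]
[ 54.9 -30.7] tool x,y = [-30.7  54.9]
[ 63.  -31.1] tool x,y = [-31.1  63. ]
[ 71.  -30.6] tool x,y = [-30.6  71. ]
```

>>> {"op": "drive_tool", "data": {
  "moves": [
    {"x": -6.2,"y": 5.2,"z": 0,"rx": 0,"ry": 0,"rz": 0,"fingers": 1},
    {"x": -11.8,"y": 11,"z": 0,"rx": 0,"ry": 0,"rz": 0,"fingers": 1},
    {"x": -16.8,"y": 17.4,"z": 0,"rx": 0,"ry": 0,"rz": 0,"fingers": 1},
    {"x": -21.2,"y": 24.2,"z": 0,"rx": 0,"ry": 0,"rz": 0,"fingers": 1},
    {"x": -25,"y": 31.5,"z": 0,"rx": 0,"ry": 0,"rz": 0,"fingers": 1},
    {"x": -28,"y": 39,"z": 0,"rx": 0,"ry": 0,"rz": 0,"fingers": 1},
    {"x": -30,"y": 47,"z": 0,"rx": 0,"ry": 0,"rz": 0,"fingers": 1},
    {"x": -31.5,"y": 55,"z": 0,"rx": 0,"ry": 0,"rz": 0,"fingers": 1},
    {"x": -32,"y": 62,"z": 0,"rx": 0,"ry": 0,"rz": 0,"fingers": 1},
    {"x": -32,"y": 66,"z": 0,"rx": 0,"ry": 0,"rz": 0,"fingers": 1},
    {"x": -32,"y": 66,"z": 0,"rx": 0,"ry": 0,"rz": 0,"fingers": 1},
    {"x": -32,"y": 66,"z": 0,"rx": 0,"ry": 0,"rz": 0,"fingers": 1}
  ]
}}

```text
time_s: 6.45
tool_pos: [0.5726, -0.2658, 0.0523]
tool_rot: [179.9, 0.0, 90.0]
force: [0.4, -2.4, -0.8]
grip_width: 0.0132
grasp_force: 15.0
```

Next, small steps further until the force shows contact with the stop.

>>> {"op": "drive_tool", "data": {
  "moves": [
    {"x": 0,"y": 1.5,"z": 0,"rx": 0,"ry": 0,"rz": 0,"fingers": 1},
    {"x": 0,"y": 3,"z": 0,"rx": 0,"ry": 0,"rz": 0,"fingers": 1},
    {"x": 0,"y": 3,"z": 0,"rx": 0,"ry": 0,"rz": 0,"fingers": 1},
    {"x": 0,"y": 3,"z": 0,"rx": 0,"ry": 0,"rz": 0,"fingers": 1}
  ]
}}

```text
time_s: 6.95
tool_pos: [0.5743, -0.2658, 0.0522]
tool_rot: [-179.9, -0.0, 90.0]
force: [-5.5, -1.0, 4.1]
grip_width: 0.0136
grasp_force: 15.0
```

>>> {"op": "drive_tool", "data": {
  "moves": [
    {"x": 0,"y": 2,"z": 0,"rx": 0,"ry": 0,"rz": 0,"fingers": 1},
    {"x": 0,"y": 2,"z": 0,"rx": 0,"ry": 0,"rz": 0,"fingers": 1},
    {"x": 0,"y": 2,"z": 0,"rx": 0,"ry": 0,"rz": 0,"fingers": 1}
  ]
}}

```text
time_s: 7.32
tool_pos: [0.5744, -0.2659, 0.0521]
tool_rot: [-179.7, -0.1, 89.9]
force: [-9.3, -1.2, 7.3]
grip_width: 0.0136
grasp_force: 15.0
```

>>> {"op": "drive_tool", "data": {
  "moves": [
    {"x": 0,"y": -3,"z": 0,"rx": 0,"ry": 0,"rz": 0,"fingers": -0.3},
    {"x": 0,"y": -3,"z": 0,"rx": 0,"ry": 0,"rz": 0,"fingers": -0.3},
    {"x": 0,"y": -3,"z": 0,"rx": 0,"ry": 0,"rz": 0,"fingers": -0.3},
    {"x": 0,"y": -3,"z": 0,"rx": 0,"ry": 0,"rz": 0,"fingers": -0.3},
    {"x": 0,"y": -3,"z": -20,"rx": 0,"ry": 0,"rz": 0,"fingers": -1},
    {"x": 0,"y": -3,"z": -50,"rx": 0,"ry": 0,"rz": 0,"fingers": -1},
    {"x": 0,"y": -3,"z": -90,"rx": 0,"ry": 0,"rz": 0,"fingers": -1},
    {"x": 0,"y": -3,"z": -120,"rx": 0,"ry": 0,"rz": 0,"fingers": -1},
    {"x": 0,"y": -3,"z": -120,"rx": 0,"ry": 0,"rz": 0,"fingers": -1},
    {"x": 0,"y": -3,"z": -120,"rx": 0,"ry": 0,"rz": 0,"fingers": -1},
    {"x": 0,"y": -3,"z": -120,"rx": 0,"ry": 0,"rz": 0,"fingers": -1}
  ]
}}

```text
time_s: 8.7
tool_pos: [0.5733, -0.2655, 0.1713]
tool_rot: [-179.9, -0.0, 90.0]
force: [0.6, -0.1, 0.5]
grip_width: 0.0872
grasp_force: 0.0
```

Run:
```python
from h import *
c=cam('wrist');o=sensors.get_obs();print(o['tool_pos'],o['tool_rot'],o['qpos'])
cv2.imwrite('pics/w3.png',c['image'][:,:,::-1])
print(px(c,(.5738,-.2666,.059)),px(c,(.568,-.1868,.023)))
plan([(.61,-.10,.19,120),(.655,-.012,.19,166)])
```

```text
[ 0.57334473 -0.26558051  0.17120861] [-1.79898608e+02 -3.61473379e-02  8.99961497e+01] [-11.33772557  22.55384632  43.03375711  92.34290683 -15.996125
  71.56939439  34.63430878]
(np.float64(263.8980503485609), np.float64(189.87186870737892)) (np.float64(257.4901367416721), np.float64(93.77501988856945))
[166.0, 37.0, -19.0] [-0.002, -0.001, -0.524]
[254.0, 82.0, -19.0] [-0.001, -0.002, -1.327]
```

View pics/w3.png

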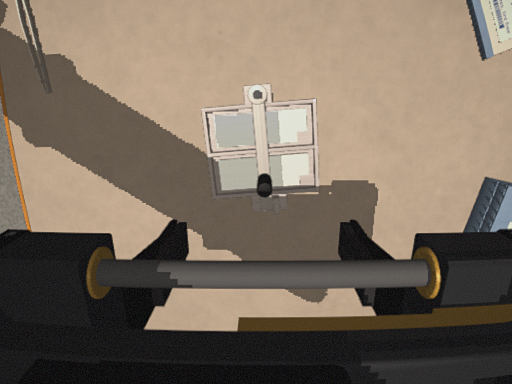

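The keeper lies home against the stop: the bar runs from the hinge at (257,94) to the peg at (265,186), square across the tray. Next I'll move to above slide A.

>>> {"op": "drive_tool", "data": {
  "moves": [
    {"x": 33,"y": 7,"z": -15,"rx": 0,"ry": 0,"rz": -0.1,"fingers": -1},
    {"x": 66,"y": 15,"z": -19,"rx": 0,"ry": 0,"rz": -0.23,"fingers": -1},
    {"x": 100,"y": 22,"z": -19,"rx": 0,"ry": 0,"rz": -0.36,"fingers": -1},
    {"x": 133,"y": 30,"z": -19,"rx": 0,"ry": 0,"rz": -0.5,"fingers": -1},
    {"x": 166,"y": 38,"z": -19,"rx": 0,"ry": 0,"rz": -0.65,"fingers": -1},
    {"x": 190,"y": 50,"z": -19,"rx": 0,"ry": 0,"rz": -0.8,"fingers": -1},
    {"x": 215,"y": 62,"z": -19,"rx": 0,"ry": 0,"rz": -0.95,"fingers": -1},
    {"x": 240,"y": 74,"z": -19,"rx": 0,"ry": 0,"rz": -1.1,"fingers": -1},
    {"x": 254,"y": 82,"z": -19,"rx": 0,"ry": 0,"rz": -1.24,"fingers": -1},
    {"x": 254,"y": 87,"z": -19,"rx": 0,"ry": 0,"rz": -1.327,"fingers": -1},
    {"x": 254,"y": 92,"z": -19,"rx": 0,"ry": 0,"rz": -1.327,"fingers": -1},
    {"x": 254,"y": 92,"z": -19,"rx": 0,"ry": 0,"rz": -1.327,"fingers": -1},
    {"x": 254,"y": 92,"z": -19,"rx": 0,"ry": 0,"rz": -1.327,"fingers": -1}
  ]
}}

```text
time_s: 10.38
tool_pos: [0.6657, -0.0123, 0.191]
tool_rot: [-180.0, -0.0, 166.0]
force: [0.3, 0.2, 1.1]
grip_width: 0.0871
grasp_force: 0.0
```

Run:
```python
from h import *
import pickle
c=cam('wrist');o=sensors.get_obs();print(o['tool_pos'],o['tool_rot'],o['qpos'],o['force'])
cv2.imwrite('pics/w4.png',c['image'][:,:,::-1]);pickle.dump(c,open('w4.pkl','wb'))
print(px(c,(.666,-.0125,.046)))
```

```text
[ 0.6656977  -0.01227045  0.19115479] [-1.79992410e+02 -1.62642499e-02  1.65964905e+02] [-20.42185524  22.85185485  25.26871509  85.34149782  -9.92373395
  74.04393146  81.80764226] [ 0.61006991  0.77424675 -0.55128422]
(np.float64(263.5137561087367), np.float64(179.4769372503611))
```

View pics/w4.png

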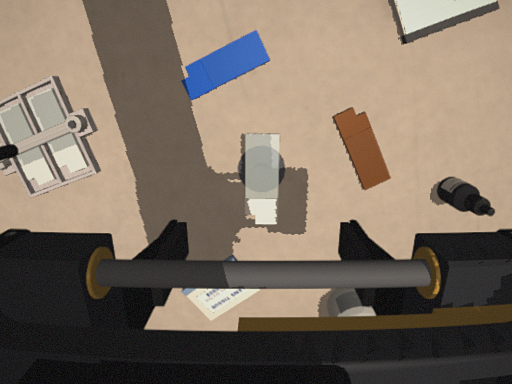

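The slide sits at about (262.5,179), against (263.5,179.5) predicted. It is aligned with the tool, and the notch side confirms it is label up. I'll descend and grip.

>>> {"op": "drive_tool", "data": {
  "force": 25,
  "moves": [
    {"x": 0,"y": 0,"z": 30,"rx": 0,"ry": 0,"rz": 0,"fingers": -1},
    {"x": 0,"y": 0,"z": 60,"rx": 0,"ry": 0,"rz": 0,"fingers": -1},
    {"x": 0,"y": 0,"z": 90,"rx": 0,"ry": 0,"rz": 0,"fingers": -1},
    {"x": 0,"y": 0,"z": 115,"rx": 0,"ry": 0,"rz": 0,"fingers": -1},
    {"x": 0,"y": 0,"z": 135,"rx": 0,"ry": 0,"rz": 0,"fingers": -1},
    {"x": 0,"y": 0,"z": 147,"rx": 0,"ry": 0,"rz": 0,"fingers": -1},
    {"x": 0,"y": 0,"z": 147,"rx": 0,"ry": 0,"rz": 0,"fingers": -1},
    {"x": 0,"y": 0,"z": 147,"rx": 0,"ry": 0,"rz": 0,"fingers": 1},
    {"x": 0,"y": 0,"z": 147,"rx": 0,"ry": 0,"rz": 0,"fingers": 1},
    {"x": 0,"y": 0,"z": 147,"rx": 0,"ry": 0,"rz": 0,"fingers": 1},
    {"x": 0,"y": 0,"z": 147,"rx": 0,"ry": 0,"rz": 0,"fingers": 1},
    {"x": 0,"y": 0,"z": 147,"rx": 0,"ry": 0,"rz": 0,"fingers": 1},
    {"x": 0,"y": 0,"z": 147,"rx": 0,"ry": 0,"rz": 0,"fingers": 1},
    {"x": 0,"y": 0,"z": 147,"rx": 0,"ry": 0,"rz": 0,"fingers": 1},
    {"x": 0,"y": 0,"z": 147,"rx": 0,"ry": 0,"rz": 0,"fingers": 1},
    {"x": 0,"y": 0,"z": 147,"rx": 0,"ry": 0,"rz": 0,"fingers": 1}
  ]
}}

```text
time_s: 12.42
tool_pos: [0.6659, -0.012, 0.0442]
tool_rot: [-180.0, 0.0, 166.0]
force: [0.8, -0.8, 0.2]
grip_width: 0.0316
grasp_force: 25.0
```

Run:
```python
from h import *
plan([(.6659,-.012,.15,166),(.4925,.199,.15,188),(.4925,.199,.112,188)])
```

```text
[0.0, 0.0, -106.0] [-0.0, 0.0, 0.0]
[219.0, 163.0, -106.0] [-0.0, -0.0, -0.383]
[219.0, 163.0, -68.0] [-0.0, -0.0, -0.383]
```

>>> {"op": "drive_tool", "data": {
  "moves": [
    {"x": 0,"y": 0,"z": -8,"rx": 0,"ry": 0,"rz": 0,"fingers": 1},
    {"x": 0,"y": 0,"z": -20,"rx": 0,"ry": 0,"rz": 0,"fingers": 1},
    {"x": 0,"y": 0,"z": -38,"rx": 0,"ry": 0,"rz": 0,"fingers": 1},
    {"x": 0,"y": 0,"z": -58,"rx": 0,"ry": 0,"rz": 0,"fingers": 1},
    {"x": 0,"y": 0,"z": -78,"rx": 0,"ry": 0,"rz": 0,"fingers": 1},
    {"x": 0,"y": 0,"z": -96,"rx": 0,"ry": 0,"rz": 0,"fingers": 1},
    {"x": 0,"y": 0,"z": -106,"rx": 0,"ry": 0,"rz": 0,"fingers": 1},
    {"x": 0,"y": 0,"z": -106,"rx": 0,"ry": 0,"rz": 0,"fingers": 1}
  ]
}}

```text
time_s: 13.42
tool_pos: [0.6664, -0.0119, 0.1512]
tool_rot: [180.0, 0.1, 166.0]
force: [0.2, 0.6, 0.1]
grip_width: 0.0315
grasp_force: 25.0
```

>>> {"op": "drive_tool", "data": {
  "moves": [
    {"x": 9,"y": 7,"z": 0,"rx": 0,"ry": 0,"rz": -0.02,"fingers": 1},
    {"x": 26,"y": 20,"z": 0,"rx": 0,"ry": 0,"rz": -0.05,"fingers": 1},
    {"x": 48,"y": 36,"z": 0,"rx": 0,"ry": 0,"rz": -0.09,"fingers": 1},
    {"x": 72,"y": 54,"z": 0,"rx": 0,"ry": 0,"rz": -0.13,"fingers": 1},
    {"x": 97,"y": 72,"z": 0,"rx": 0,"ry": 0,"rz": -0.17,"fingers": 1},
    {"x": 122,"y": 91,"z": 0,"rx": 0,"ry": 0,"rz": -0.21,"fingers": 1},
    {"x": 147,"y": 109,"z": 0,"rx": 0,"ry": 0,"rz": -0.26,"fingers": 1},
    {"x": 171,"y": 127,"z": 5,"rx": 0,"ry": 0,"rz": -0.3,"fingers": 1},
    {"x": 193,"y": 143,"z": 12,"rx": 0,"ry": 0,"rz": -0.34,"fingers": 1},
    {"x": 210,"y": 156,"z": 22,"rx": 0,"ry": 0,"rz": -0.37,"fingers": 1},
    {"x": 219,"y": 163,"z": 32,"rx": 0,"ry": 0,"rz": -0.383,"fingers": 1},
    {"x": 219,"y": 163,"z": 38,"rx": 0,"ry": 0,"rz": -0.383,"fingers": 1},
    {"x": 219,"y": 163,"z": 38,"rx": 0,"ry": 0,"rz": -0.383,"fingers": 1},
    {"x": 219,"y": 163,"z": 38,"rx": 0,"ry": 0,"rz": -0.383,"fingers": 1},
    {"x": 219,"y": 163,"z": 38,"rx": 0,"ry": 0,"rz": -0.383,"fingers": 1},
    {"x": 219,"y": 163,"z": 38,"rx": 0,"ry": 0,"rz": -0.383,"fingers": 1}
  ]
}}

```text
time_s: 15.42
tool_pos: [0.4931, 0.1989, 0.1126]
tool_rot: [180.0, 0.0, -172.1]
force: [0.5, -0.1, 0.1]
grip_width: 0.0312
grasp_force: 25.0
```

Run:
```python
from h import *
o=sensors.get_obs();print(o['tool_pos'],o['tool_rot'],o['grip_width'],o['grasp_force'])
w=cam('wrist')['image'];s=cam('side')['image'];t=cam('top')['image']
f=lambda i:cv2.resize(i[:,:,::-1],(400,300))
tc=cv2.resize(t[180:300,90:250,::-1],(400,300));tt=cv2.resize(t[150:246,270:398,::-1],(400,300))
cv2.imwrite('pics/end.png',np.vstack([np.hstack([f(w),f(s)]),np.hstack([tc,tt])]))
```

```text
[0.49310528 0.19892816 0.11255214] [ 1.79987692e+02  3.42292671e-02 -1.72059010e+02] 0.031216815945124904 24.99979555606842
```

View pics/end.png

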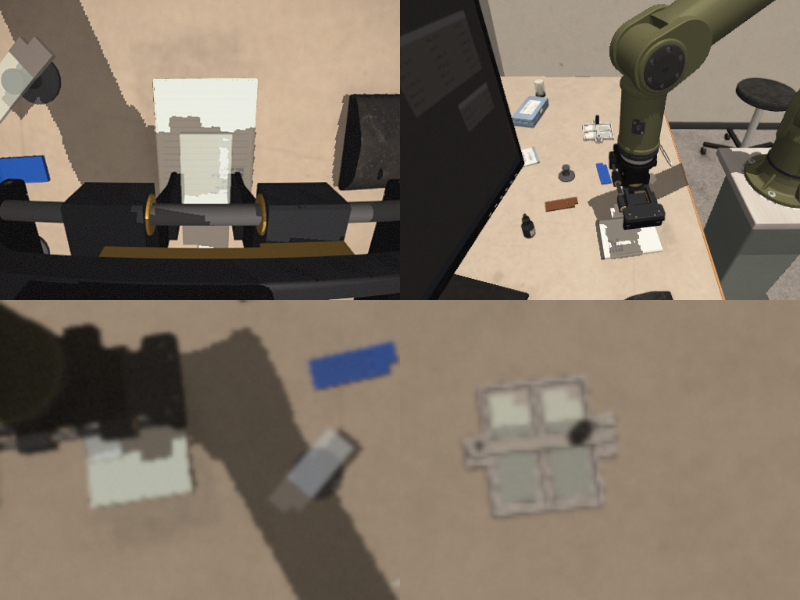

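The slide is held level over the pad with its clear end towards the robot, so the frosted end points at the binding. Its outline in the wrist view runs from about (180,133) to (231,205). The keeper lies across the tray at home and slide B hasn't moved.

```bash
python3 -c "
from cell import workorder
print(workorder.sign_off())"
```

```text
the job is handed in; nothing more can be done
None
```

I swung the keeper home against its stop and handed the job in with the label-up slide held level 11 cm above the desk over the pad centre, frosted end to the binding; the judge's verdict was not shown.

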